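# Dock a bayonet probe head on the slide bench and hold it down

### The arm

A 6-joint arm with a two-finger parallel gripper is mounted at the origin on the work surface. World frame = base frame: x ahead of the robot, y to its left, z up, the work surface at z = 0. Lengths are in mm, angles in rad, forces in N, time in s.
With the tool pointing down it reaches from about 275 to 750 mm from the base axis. Payload 10.2 kg.
Tool frame: the origin (TCP) lies midway between the tips of the shut fingers; the grasp point (between the pads) lies 19 mm behind it; z points along the fingers, y is the line along which they close (so a half turn about z gives the same grasp; the last joint's range is limited). The gripper opens to 85 mm and grips with 20 to 120 N. Pads are 22 mm wide; open, the fingers measure 114 mm over their backs; the gripper's body (76 mm by 85 mm) begins 54 mm behind the grasp point. The pads swing forward as they close: fully open they stand 13 mm farther back than shut.
Start: joints at [-1.416, 0.313, 1.498, -0, 1.331, -0.223], TCP at [193.648, -487.987, 195.194] pointing down, gripper open.
Joint ranges: [-2.94, 2.94], [-0.97, 2.17], [0.19, 2.56], [-1.23, 4.37], [0.02, 3.11], [-2.88, 2.88]. Speed limits (rad/s): [2.39, 2.39, 3.01, 3.14, 3.14, 3.14].

### API

Orientations are given as a unit quaternion [w, x, y, z].
In Python, from rig import ctrl gives the robot as it stands.
- The arm moves only by the tool send_rows, never from a script. Its argument "targets" is a list of rows, each a list of 7 numbers: the closure, from -1 (fully open) to 1 (shut), so that 0 is half open, then the shift along the tool's x, y, z in m, then the turn, a rotation vector about the tool's x, y, z in rad. In form: [[claw, dx, dy, dz, ax, ay, az], ...]. A call has exactly 10 rows; each row shifts and turns the commanded pose from where the row before left it, along the tool's axes as they then stand; what a row does not reach is not made up. A row lasts 1/8 s, in which the tool goes at most 62.5 mm and 10.7 degrees, less where a joint would pass 70% of its speed; a pose out of reach is approached as far as the arm can. A call with a gripper value outside its range is refused whole. The fingers move at their own pace and stop on an object; "squeeze" is the grip in N (left out, the last holds). Time passes only in rows, so rows that do not move let the fingers close, or fill a call up. It gives the time, the measured TCP pose, the force, the opening and the grip force at its end, in the units of the state.
- ctrl.sense(): the state, without advancing time (a new reading comes with each control period).
- ctrl.capture(name): name is "scene" or "side" or "wrist"; returns a dict with "img" (480x640x3 uint8, red, green, blue), "camera_matrix" (3x3 intrinsics, pixels), "R" (3x3) and "t" (3): a world point X has camera coordinates R X + t. Camera axes: x right, y down, z forward; pixel columns grow to the right and rows downward; lengths in mm; the calibration is good to about 2 mm. A picture is of the moment at which its call begins. There is no depth.
- ctrl.finish_job(): hands the job in; it is judged then, once.
Trained networks look in a picture, given as the dict that the camera call returned (one of the last four; its "shot" number tells which), for a name from the list of things; names that differ only in an ending like _2 or _b are one class to them, and where a whole thing is asked for, a point or a joint stands for the part that bears it (a point fixed in the world has none). Each returns a list of dicts, best first, with "score" (0 to 1); they miss things now and then, are a little off and sometimes report something else, mostly with a low value. They report only what shows in the picture. A call takes as long as a camera call. They do not tell look-alikes from the thing itself.
- ctrl.boxes_of(query, picture): "extent" ([left, top, width, height] in pixels, round what is visible of it).
- ctrl.landmark_of(query, picture): "point" ([column, row] in pixels: a listed point, or the origin of a listed thing).
The state is a dict: "time_s": time; "joints": joint angles; "dq": joint speeds; "tau": joint torques, N m; "eef_pos": TCP position; "ee_rot": TCP orientation; "force": force on the tool from outside, world axes, zero at the start; "wrist_torque": the same for the moment, N m; "grip_width": opening from 0.0 (shut) to 1.0 (fully open); "grip_force": force on a finger pad.
Only numpy, scipy, OpenCV 4.12 (cv2) and the standard library are available. Lean on these libraries where they do the work, as an engineer would, in place of code of your own. Each camera call takes 0.05 s, during which the arm holds its last target. There are 200 camera calls.

### The job

Wind the flat handwheel counter-clockwise (seen from above) by its upright black crank knob until the carriage has come out from under the clear guard and rests against the red end stop. Then take the orange probe head out of the blue rack, put it into the carriage's bayonet socket with its wing in line with the two slots, press it down against the spring, and while pressing twist it a full quarter turn clockwise (seen from above). Finish while still gripping the head and pressing it fully home against the spring, with the carriage still at its stop, and leave everything else on the bench where it is.

Things in the scene. Friction and masses are not known exactly. Their poses are not given: they have to be found in the camera images.
- wheel_hub (a point): Hub of a flat dark steel handwheel (110 mm across, top 54 mm above the table) on a blue gearbox. The point is on its vertical axis, 50 mm up; axes of the slide bench: x away from the robot at yaw 0, y along the rails towards the red end stop, z up. The rails run 130 mm from it along x. The clear guard (top 78 mm up) spans x 75 to 185, y -44 to +80 mm from it.
- crank_knob (a point): Upright black cylindrical crank knob of the handwheel, 16 mm in diameter, 46 mm tall (from 55 to 101 mm above the table); it revolves freely on its pin, 45 mm from the wheel's axis. The point is 80 mm above the table, on the knob's axis.
- wheel (a joint): Turn of the handwheel in rad, growing counter-clockwise seen from above. 1 rad moves the carriage 16 mm; about 4 N on the knob turns it, and it stays where it is left.
- carriage (a joint): Travel of the grey carriage along the rails in m, from 0 (under the guard) to 0.145 (against the red end stop); it starts between 0 and 0.04.
- socket (a point): Bayonet socket on the carriage, a 62 mm tube. The point is the centre of its mouth, 60 mm above the table; z up, y the travel direction, x the line of its two slots (yellow marks). The 6 mm steel lip has a 28 mm hole with two opposite slots 13 mm wide; below is a free chamber where the lugs turn clockwise only (seen from above), to a stop at about 100 degrees.
- plunger (a joint): Red spring plunger in the socket, travel downwards in m from 0 (its top 12 mm below the mouth) to 0.012 (bottomed, 24 mm below the mouth). It pushes up with about 2 N at the start and 12 N when bottomed. From 0.003 on, the head's lugs are below the lip and can turn.
- head_center (a point): Orange probe head, 72 mm tall, about 130 g, hanging by its flange in a 46 mm hole of the blue rack (top 45 mm up; the other hole 90 mm away). The point is on its axis, 36 mm above its lower tip; z up. Grip wing 42 mm long along x, 14 mm thick along y, 42 to 72 mm above the tip. Flange 54 mm across, 34 to 42 mm above the tip. Half a turn gives the same part.
- plug: Grey blanking plug in the rack's other hole: round knob 26 mm across, 64 mm tall in all; origin at its lower tip. Not to be used.
- bottle: Amber bottle, 64 mm across, 120 mm tall; origin at the centre of its underside. Bystander.
- beaker: Glass beaker, 70 mm across, 85 mm tall; origin at the centre of its underside. Bystander.
- logger: White data logger, 70 x 110 x 30 mm; origin at the centre of its underside. Bystander.
- tape: Yellow tape ring, 90 mm across, 24 mm tall; origin at the centre of its underside. Bystander.
- driver: Screwdriver lying on the table. Bystander.
- head: The orange probe head as a whole, axes as head_center. Shank 24 mm across; two opposite lugs along x, 8 mm wide, 3 to 9 mm above the tip, reaching 20 mm from the axis. Origin at the centre of its shank's lower end. Fully home this is 24 mm below the socket's mouth.
Mind the look-alikes: they are no part of the job. Of the things like the head, leave any that is green; of the rest the smaller one is meant.

How it is judged:
By the outcome, as a careful person would: the job done as asked, in the order asked, and still so for the second after the job is handed in, while the arm keeps its last pose, push and grip.
It also fails if it takes over 72 s, if anything falls off the work surface, if the arm or the gripper's body presses on something with over 40 N, if the wrist force passes 120 N, or if a joint passes its speed limit or range.

## Working session

There is one attempt and no reset: what is moved stays moved. The work goes in short steps, Python scripts to look and compute and a tool call to move; the robot and the scene stay as the last step left them, time stands still between calls to the robot, and variables do not carry over. Pictures are saved under pics/ and viewed, at most 12 in all, crops included, and the job is handed in when it is done.

Besides the shell and the picture viewer there is one more tool, called after "Request:" as name(argument=value, ...), one argument or row to a line, values as JSON. send_rows: Moves the arm, as the interface text tells. Its arguments: {"type":"object","properties":{"targets":{"type":"array"},"squeeze":{"type":"number"}},"required":["targets"]}

```bash
ls; mkdir -p pics; cat > h.py <<'E'
import numpy as np, cv2, itertools
from rig import ctrl
def save(p,name): cv2.imwrite('pics/'+name,cv2.cvtColor(p['img'],cv2.COLOR_RGB2BGR))
def ray(p,uv):
    K,R,t=map(np.array,(p['camera_matrix'],p['R'],p['t'])); t=t.ravel()
    d=R.T@np.linalg.solve(K,[uv[0],uv[1],1.]); return -R.T@t,d
def atz(p,uv,z):
    c,d=ray(p,uv); return c+d*(z-c[2])/d[2]
def proj(p,X):
    K,R,t=map(np.array,(p['camera_matrix'],p['R'],p['t'])); q=K@(R@np.array(X,float)+t.ravel()); return q[:2]/q[2]
def tri(obs):
    A=np.zeros((3,3));b=np.zeros(3)
    for p,uv in obs:
        c,d=ray(p,uv); d=d/np.linalg.norm(d); M=np.eye(3)-np.outer(d,d); A+=M;b+=M@c
    return np.linalg.solve(A,b)
E
python3 - <<'E'
from h import *
np.set_printoptions(precision=1,suppress=True)
print(ctrl.sense())
Z={'wheel_hub':50,'crank_knob':80,'socket':60,'head_center':47,'plug':None,'bottle':0,'beaker':0,'logger':0,'tape':0}
ps={}
for n in ('scene','side'):
    p=ctrl.capture(n); save(p,n+'0.png'); print(n,-np.array(p['R']).T@np.array(p['t']).ravel())
    for q,z in Z.items():
        for r in ctrl.landmark_of(q,p)[:4]:
            if r['score']>.2: print(n,q,round(r['score'],2),np.array(r['point']),atz(p,r['point'],z if z is not None else 0))
E
```

```text
pics
{'time_s': 0.0, 'joints': array([-1.4,  0.3,  1.5,  0. ,  1.3, -0.2]), 'dq': array([-0.,  0.,  0.,  0., -0., -0.]), 'tau': array([  0. , -41.2, -26. ,  -0. ,   0. ,  -0. ]), 'eef_pos': array([ 193.6, -487.7,  194.6]), 'ee_rot': array([-0. ,  1. ,  0.2,  0. ]), 'force': array([-0.5, -0.3,  0.6]), 'wrist_torque': array([-0.,  0.,  0.]), 'grip_force': 0.0, 'grip_width': 0.9991687391178481}
scene [1295.4 -405.9 1122.3]
scene wheel_hub 0.77 [292.9 224.5] [465.1  -4.3  50. ]
scene wheel_hub 0.41 [102.  276.5] [ 390.7 -445.3   50. ]
scene crank_knob 0.69 [315.6 214.6] [487.5  45.5  80. ]
scene head_center 0.74 [173.2 312.4] [ 555.3 -341.2   47. ]
scene head_center 0.7 [220.9 272.7] [ 509.2 -210.8   47. ]
scene head_center 0.62 [121.4 341.5] [ 569.1 -458.8   47. ]
scene plug 0.77 [164.2 293.4] [ 464.8 -338.     0. ]
scene plug 0.24 [291.7 226. ] [429.3   9.5   0. ]
scene bottle 0.68 [463.  203.9] [581.  430.1   0. ]
scene beaker 0.96 [280.1 361.5] [ 747.9 -186.9    0. ]
scene beaker 0.38 [215.  382.2] [ 723.7 -324.1    0. ]
scene logger 0.91 [213.1 381. ] [ 719.3 -326.4    0. ]
scene tape 0.97 [400.  161.8] [370.7 377.6   0. ]
side [372.6 592.5 809.5]
side wheel_hub 0.71 [359.6 263.4] [475.  -5.  50.]
side crank_knob 0.69 [349.4 270.4] [486.8  42.9  80. ]
side head_center 0.89 [364.  198.1] [ 515.5 -215.    47. ]
side head_center 0.67 [358.2 165. ] [ 561.6 -338.5   47. ]
side head_center 0.65 [368.1 138.7] [ 563.3 -463.7   47. ]
side head_center 0.57 [303.4 171.1] [ 696.2 -270.4   47. ]
side plug 0.76 [389.9 180.2] [ 472.2 -357.     0. ]
side plug 0.55 [231.6 450.7] [593.7 419.9   0. ]
side bottle 0.81 [234.5 453.3] [587.1 422.3   0. ]
side beaker 0.76 [272.5 197.1] [ 760.7 -196.8    0. ]
side logger 0.84 [305.6 167.5] [ 715.3 -340.7   -0. ]
side logger 0.33 [273.5 197.7] [ 757.3 -195.4    0. ]
side tape 0.37 [357.8 172.7] [ 566.  -362.2    0. ]
side tape 0.26 [351.4 267.7] [496.9 -26.4   0. ]
```

View pics/scene0.png

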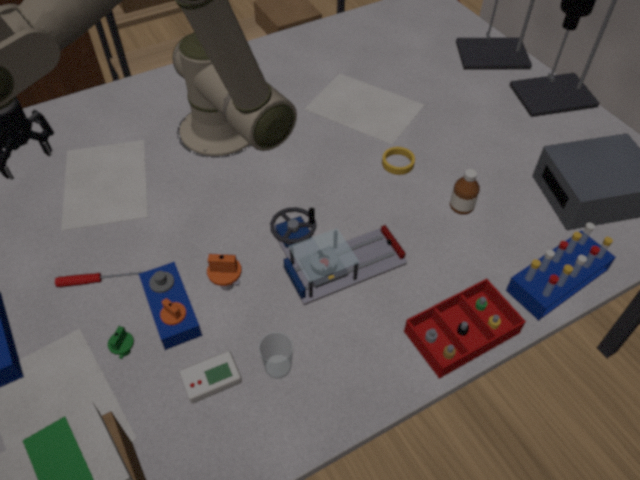

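View pics/side0.png

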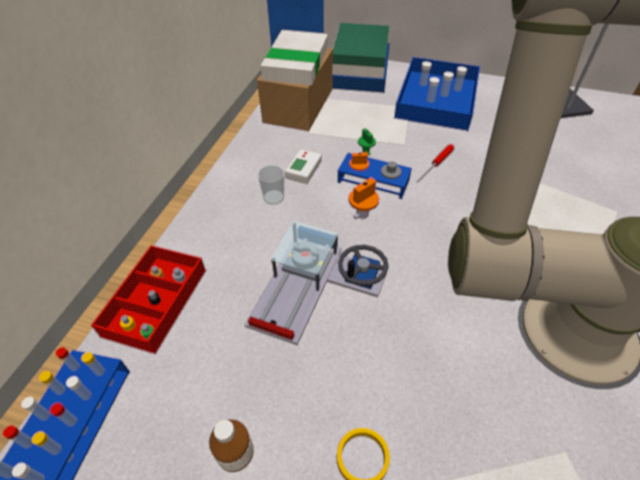

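```bash
python3 - <<'E'
import cv2
i=cv2.imread('pics/scene0.png')[230:400,80:280]
cv2.imwrite('pics/crop0.png',cv2.resize(i,None,fx=3.5,fy=3.5,interpolation=cv2.INTER_CUBIC)[:600])
E
```

```text
(no output)
```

View pics/crop0.png

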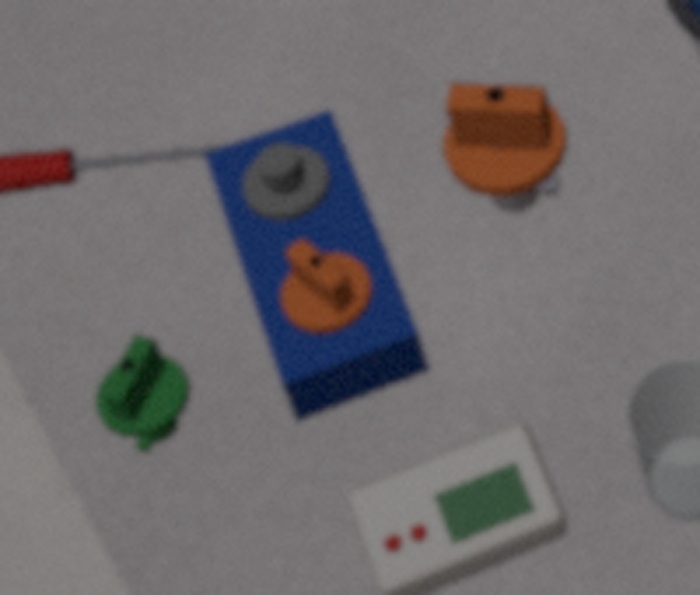

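In the scene picture the candidates are:
- Orange head in the blue rack at (173,312).
- Orange head on the table at (222,268), which is visibly larger.
- Green head at (120,342).

The crop shows the one in the rack is the smaller of the two orange heads, so that is the one meant. The wheel hub is at (293,225), the knob at (313,215) and the red stop at (393,242). The carriage is under the guard at (325,265).

```bash
python3 - <<'E'
from h import *
np.set_printoptions(precision=2,suppress=True)
s=ctrl.capture('scene'); d=ctrl.capture('side'); w=ctrl.capture('wrist')
for q in ('wheel_hub','crank_knob','head_center','socket'):
    a=[r for r in ctrl.landmark_of(q,s) if r['score']>.3]; b=[r for r in ctrl.landmark_of(q,d) if r['score']>.3]
    for x in a:
        for y in b:
            X=tri([(s,x['point']),(d,y['point'])])
            e=np.linalg.norm(proj(s,X)-x['point'])
            if e<4: print(q,X,round(e,1),round(x['score'],2),round(y['score'],2))
def yaw(a,b): return np.degrees(np.arctan2(b[1]-a[1],b[0]-a[0]))
# red stop: hsv mask
for n,p,box in(('scene',s,(370,215,420,270)),('side',d,(240,305,305,345))):
    x0,y0,x1,y1=box; hsv=cv2.cvtColor(p['img'][y0:y1,x0:x1],cv2.COLOR_RGB2HSV)
    m=((hsv[...,0]<8)|(hsv[...,0]>172))&(hsv[...,1]>150)&(hsv[...,2]>40)
    v,u=np.nonzero(m); W=np.array([atz(p,(a+x0,b+y0),25)[:2] for a,b in zip(u,v)])
    c=W.mean(0); ev,E=np.linalg.eigh(np.cov((W-c).T)); print(n,'stop',c,np.degrees(np.arctan2(E[1,1],E[0,1])),2*np.sqrt(3*ev),len(u))
print('base edge scene',yaw(atz(s,(310,298),5),atz(s,(405,262),5)), 'side rails', yaw(atz(d,(341,290),0),atz(d,(297,340),0)))
print('wing scene',yaw(atz(s,(165.7,300),83),atz(s,(178.6,314.3),83)))
print('wrist cam', -np.array(w['R']).T@np.array(w['t']).ravel())
E
```

```text
wheel_hub [466.08  -4.9   48.55] 1.3 0.95 0.67
crank_knob [484.21  38.93  77.79] 0.4 0.45 0.68
head_center [ 516.06 -203.48   53.35] 0.4 0.92 0.65
head_center [ 567.85 -453.91   46.6 ] 0.3 0.69 0.84
head_center [ 480.9  -458.94  -84.36] 1.0 0.69 0.56
head_center [ 553.95 -339.34   48.06] 1.1 0.59 0.76
scene stop [610.51 187.7 ] 175.17074790384223 [13.8  99.22] 182
side stop [610.25 188.14] 175.58019608988687 [17.56 94.97] 358
base edge scene 84.85743819084703 side rails 70.04257589947404
wing scene 13.028971002886854
wrist cam [ 266.6  -459.18  374.84]
```

```bash
cat >> h.py <<'E'
from scipy.spatial.transform import Rotation as Rot
def pose():
    s=ctrl.sense(); q=np.array(s['ee_rot']); R=Rot.from_quat(q[[1,2,3,0]]).as_matrix()
    return s,np.array(s['eef_pos']),R
def plan(xyz,yaw=None):
    """translation in current tool axes (mm) and turn about tool z (rad); also tilt fix"""
    s,p,R=pose(); y0=np.degrees(np.arctan2(R[1,0],R[0,0]))
    print('t',round(s['time_s'],2),'tcp',p.round(1),'yaw',round(y0,2),'z-axis',R[:,2].round(3),'j',np.round(s['joints'],2),'F',np.round(s['force'],1))
    print('shift tool mm',(R.T@(np.array(xyz)-p)).round(1), 'az', None if yaw is None else round(np.radians(((y0-yaw)+180)%360-180),4))
E
python3 -c "
from h import *
plan([484.5,38,190],-5)"
```

```text
t 1.55 tcp [ 193.6 -488.   195.2] yaw 21.64 z-axis [ 0.  0. -1.] j [-1.42  0.31  1.5   0.    1.33 -0.22] F [-0.7  0.6  0.2]
shift tool mm [ 464.4 -381.6    5.2] az 0.465
```

Request:
send_rows(
  targets=[
    [-1,0.0464,-0.0382,0,0,0,0],
    [-1,0.0464,-0.0382,0,0,0,0],
    [-1,0.0464,-0.0382,0,0,0,0],
    [-1,0.0464,-0.0382,0,0,0,0],
    [-1,0.0464,-0.0382,0,0,0,0],
    [-1,0.0464,-0.0382,0,0,0,0],
    [-1,0.0464,-0.0382,0,0,0,0],
    [-1,0.0464,-0.0382,0,0,0,0],
    [-1,0.0464,-0.0382,0,0,0,0],
    [-1,0.0464,-0.0382,0,0,0,0],
  ],
  squeeze=20,
)

```text
time_s: 2.8
eef_pos: [484.8, 40.2, 195.4]
ee_rot: [0.0, 0.982, 0.188, 0.0]
force: [-0.2, -1.1, -0.1]
grip_width: 0.999
grip_force: 0.0
```

Request:
send_rows(
  targets=[
    [0,0,0,0,0,0,-0.18],
    [0,0,0,0,0,0,-0.18],
    [0,0,0,0,0,0,-0.18],
    [0,0,0,0,0,0,-0.18],
    [0,0,0,0,0,0,-0.18],
    [0,0,0,0,0,0,-0.18],
    [0,0,0,0,0,0,-0.18],
    [0,0,0,0,0,0,-0.18],
    [0,0,0,0,0,0,-0.18],
    [0,0,0,0,0,0,-0.18],
  ],
)

```text
time_s: 4.05
eef_pos: [484.0, 38.2, 195.2]
ee_rot: [0.0, 0.461, 0.887, 0.0]
force: [-0.4, -0.2, -0.3]
grip_width: 0.5
grip_force: 0.0
```

```bash
python3 - <<'E'
from h import *
np.set_printoptions(precision=1,suppress=True)
plan([484.5,38,130],175)
w=ctrl.capture('wrist'); save(w,'w1.png')
for q,z in (('crank_knob',80),('wheel_hub',50),('socket',60)):
    for r in ctrl.landmark_of(q,w)[:2]: print(q,r['score'],np.array(r['point']),atz(w,r['point'],z))
E
```

```text
t 4.05 tcp [484.   38.2 195.2] yaw 125.12 z-axis [ 0.  0. -1.] j [-0.2  0.2  1.6  0.   1.3 -0.8] F [-0.4 -0.2 -0.3]
shift tool mm [-0.5  0.3 65.2] az -0.8706
crank_knob 0.82 [317.9 222.5] [480.7  36.7  80. ]
wheel_hub 0.98 [281.6 240.7] [466.8  -5.2  50. ]
```

View pics/w1.png

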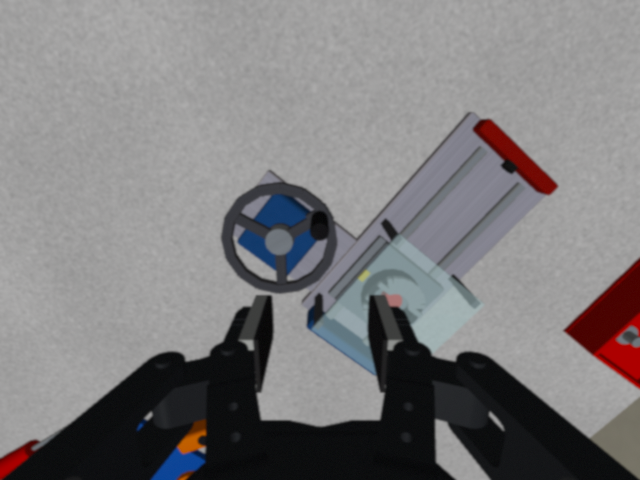

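The wrist view shows the knob at (318,222), clear between the fingers' lanes, and the hub at (281,241). The guard is at lower right, with the carriage under it. The knob is at about (482,37).

Request:
send_rows(
  targets=[
    [0,0,0,0,0,0,-0.174],
    [0,0,0,0,0,0,-0.174],
    [0,0,0,0,0,0,-0.174],
    [0,0,0,0,0,0,-0.174],
    [0,0,0,0,0,0,-0.1746],
    [0,0.0016,-0.0011,0.035,0,0,0],
    [0,0,0,0.04,0,0,0],
    [0,0,0,0.03,0,0,0],
    [0,0,0,0.022,0,0,0],
    [0,0,0,0,0,0,0],
  ],
)

```text
time_s: 5.5
eef_pos: [481.5, 37.4, 67.2]
ee_rot: [-0.001, 0.048, 0.999, 0.0]
force: [0.6, -0.6, 1.2]
grip_width: 0.5
grip_force: 0.0
```

Request:
send_rows(
  targets=[
    [1,0,0,0,0,0,0],
    [1,0,0,0,0,0,0],
    [1,0,0,0,0,0,0],
    [1,0,0,0,0,0,0],
    [1,0,0,0,0,0,0],
    [1,0,0,0,0,0,0],
    [1,0,0,0,0,0,0],
    [1,0,0,0,0,0,0],
    [1,0,0,0,0,0,0],
    [1,0,0,0,0,0,0],
  ],
  squeeze=25,
)

```text
time_s: 6.75
eef_pos: [482.3, 37.3, 68.2]
ee_rot: [-0.0, 0.047, 0.999, 0.0]
force: [-0.1, 0.1, -0.5]
grip_width: 0.0
grip_force: 0.0
```

```bash
python3 - <<'E'
from h import *
plan([482.3,37.2,68],175)
s,p,R=pose(); print(s['grip_width'],s['grip_force'])
hub=np.array([466.8,-5.0]); v=p[:2]-hub; r=np.hypot(*v); a=np.arctan2(v[1],v[0]); print('r',r,np.degrees(a))
d=np.radians(18)
c=np.array([np.cos(a),np.sin(a)])
for k in range(30):
    P=45*np.array([np.cos(a+k*d),np.sin(a+k*d)]);Q=45*np.array([np.cos(a+(k+1)*d),np.sin(a+(k+1)*d)])
    D=np.r_[Q-P,0]; t=R.T@D
    if k<20: print([1]+[round(x/1000,4) for x in t[:2]])
E
```

```text
t 6.75 tcp [482.3  37.3  68.2] yaw 174.66 z-axis [-0.  0. -1.] j [-0.17  0.37  1.78  0.    0.99 -1.64] F [-0.1  0.1 -0.5]
shift tool mm [-0.  -0.1  0.2] az -0.0059
0.0003777474803072653 0.0
r 45.03841510239947 69.85948666468319
[1, np.float64(0.014), np.float64(0.0014)]
[1, np.float64(0.0138), np.float64(-0.003)]
[1, np.float64(0.0122), np.float64(-0.0071)]
[1, np.float64(0.0094), np.float64(-0.0105)]
[1, np.float64(0.0057), np.float64(-0.0129)]
[1, np.float64(0.0014), np.float64(-0.014)]
[1, np.float64(-0.003), np.float64(-0.0138)]
[1, np.float64(-0.0071), np.float64(-0.0122)]
[1, np.float64(-0.0105), np.float64(-0.0094)]
[1, np.float64(-0.0129), np.float64(-0.0057)]
[1, np.float64(-0.014), np.float64(-0.0014)]
[1, np.float64(-0.0138), np.float64(0.003)]
[1, np.float64(-0.0122), np.float64(0.0071)]
[1, np.float64(-0.0094), np.float64(0.0105)]
[1, np.float64(-0.0057), np.float64(0.0129)]
[1, np.float64(-0.0014), np.float64(0.014)]
[1, np.float64(0.003), np.float64(0.0138)]
[1, np.float64(0.0071), np.float64(0.0122)]
[1, np.float64(0.0105), np.float64(0.0094)]
[1, np.float64(0.0129), np.float64(0.0057)]
```

The fingers shut fully, so the knob was missed. I'll look.

```bash
python3 - <<'E'
from h import *
np.set_printoptions(precision=1,suppress=True)
ims=[]
for n in('scene','side','wrist'):
    p=ctrl.capture(n)
    print(n,'tcp px',proj(p,[482.3,37.3,68]))
    for q,z in (('crank_knob',80),('wheel_hub',50)):
        for r in ctrl.landmark_of(q,p)[:2]: print(n,q,round(r['score'],2),np.array(r['point']),atz(p,r['point'],z))
    im=cv2.cvtColor(p['img'],cv2.COLOR_RGB2BGR)
    c=proj(p,[475,15,68]).astype(int); h=60 if n!='wrist' else 150
    y0=max(0,min(480-2*h,c[1]-h));x0=max(0,min(640-2*h,c[0]-h)); print(n,'crop',x0,y0,400/2/h)
    ims.append(cv2.resize(im[y0:y0+2*h,x0:x0+2*h],(400,400)))
out=np.hstack(ims[:2]); cv2.imwrite('pics/m1.png',out); cv2.imwrite('pics/m2.png',ims[2])
E
```

```text
scene tcp px [311.5 217.8]
scene crank_knob 0.45 [313.9 214.9] [486.4  41.5  80. ]
scene wheel_hub 0.73 [293.6 227.1] [473.2  -6.7  50. ]
scene crop 241 159 3.3333333333333335
side tcp px [351.9 272.3]
side crank_knob 0.53 [350.1 266.7] [487.9  33.   80. ]
side wheel_hub 0.86 [366.4 261.7] [461.8 -14.   50. ]
side crop 297 205 3.3333333333333335
wrist tcp px [321.9 279.4]
wrist crank_knob 0.59 [317.6 288.5] [481.9  35.   80. ]
wrist wheel_hub 0.63 [244.1 245.6] [464.3  -7.3  50. ]
wrist crop 130 120 1.3333333333333333
```

View pics/m1.png

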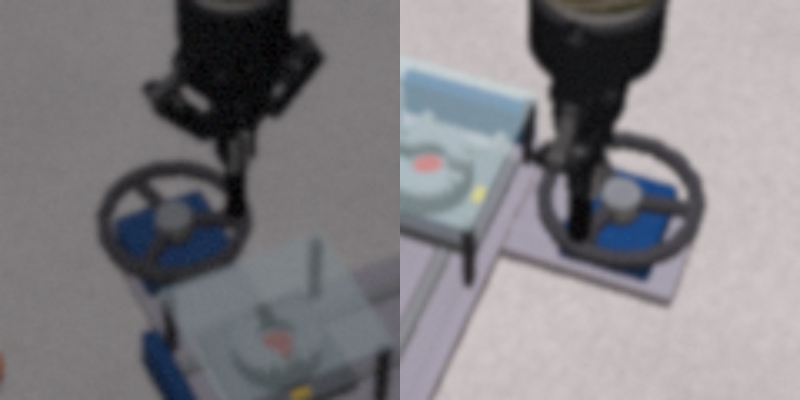

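View pics/m2.png

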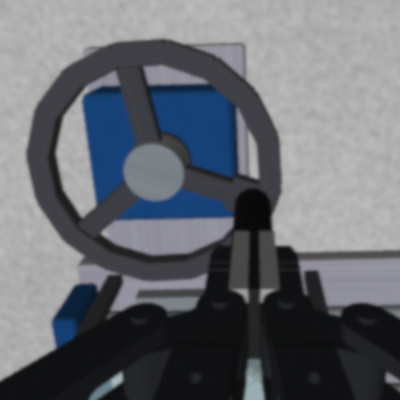

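```bash
python3 - <<'E'
from h import *
np.set_printoptions(precision=0,suppress=True)
p=ctrl.capture('wrist')
f=lambda X:((proj(p,X)-[130,120])*4/3).round(0)
print(-np.array(p['R']).T@np.array(p['t']).ravel())
for x in (460,471,482,493,505): print(x,[f([x,37,z]) for z in (55,68,80,101)])
print('hub',f([466.8,-5,54]), 'rim +y', f([466.8,50,54]),'rim +x',f([521.8,-5,54]),'rim -x',f([411.8,-5,54]),'rim -y',f([466.8,-60,54]))
E
```

```text
[401.  44. 248.]
460 [array([250., 153.]), array([250., 162.]), array([250., 172.]), array([249., 193.])]
471 [array([253., 177.]), array([253., 187.]), array([253., 199.]), array([252., 222.])]
482 [array([255., 200.]), array([255., 212.]), array([255., 224.]), array([255., 251.])]
493 [array([257., 222.]), array([258., 236.]), array([258., 249.]), array([258., 278.])]
505 [array([260., 246.]), array([260., 260.]), array([260., 275.]), array([261., 306.])]
hub [156. 175.] rim +y [282. 164.] rim +x [175. 284.] rim -x [135.  47.] rim -y [ 33. 186.]
```

```bash
python3 - <<'E'
from h import *
np.set_printoptions(precision=0,suppress=True)
ims=[]
for n in('scene','side','wrist'):
    p=ctrl.capture(n); s=8 if n!='wrist' else 3
    c=proj(p,[482,37,90]).astype(int); h=200//s; 
    im=cv2.cvtColor(p['img'],cv2.COLOR_RGB2BGR); im=im[c[1]-h:c[1]+h,c[0]-h:c[0]+h]
    im=cv2.resize(im,(400,400),interpolation=cv2.INTER_CUBIC); im=cv2.convertScaleAbs(im,alpha=2.2,beta=20)
    for z in (55,68,101):
        print(n,z,((proj(p,[482,37,z])-c+h)*s).round())
    ims.append(im)
cv2.imwrite('pics/m3.png',cv2.resize(np.hstack(ims),(800,267)))
E
```

```text
scene 55 [203. 283.]
scene 68 [203. 254.]
scene 101 [202. 179.]
side 55 [198. 288.]
side 68 [201. 258.]
side 101 [207. 180.]
wrist 55 [199. 117.]
wrist 68 [199. 144.]
wrist 101 [200. 231.]
```

View pics/m3.png

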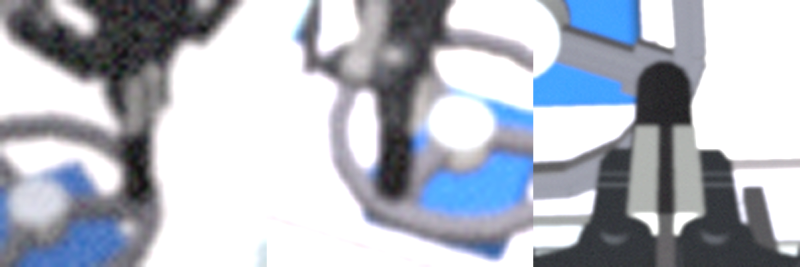

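The views don't settle whether the black tip is a finger or the knob. Raising the shut fingers will tell, since finger pixels stay fixed in the wrist view.

```bash
python3 - <<'E'
from h import *
p=ctrl.capture('wrist'); np.save('wa.npy',p['img']); print(np.array(p['camera_matrix']).round(1)[0])
for v in range(250,360,6): print(v,p['img'][v,315:330:3].mean(1).round().tolist(), end=' ')
E
```

```text
[352.1   0.  320.1]
250 [114.0, 173.0, 182.0, 108.0, 67.0] 256 [57.0, 46.0, 39.0, 54.0, 68.0] 262 [30.0, 18.0, 19.0, 35.0, 62.0] 268 [11.0, 8.0, 9.0, 8.0, 8.0] 274 [9.0, 8.0, 9.0, 7.0, 8.0] 280 [9.0, 7.0, 6.0, 10.0, 7.0] 286 [11.0, 11.0, 11.0, 9.0, 9.0] 292 [30.0, 11.0, 9.0, 22.0, 31.0] 298 [69.0, 20.0, 13.0, 52.0, 72.0] 304 [67.0, 19.0, 13.0, 49.0, 72.0] 310 [68.0, 18.0, 13.0, 49.0, 72.0] 316 [64.0, 15.0, 14.0, 42.0, 72.0] 322 [63.0, 15.0, 14.0, 43.0, 72.0] 328 [60.0, 16.0, 14.0, 35.0, 72.0] 334 [60.0, 14.0, 15.0, 38.0, 72.0] 340 [133.0, 40.0, 38.0, 79.0, 156.0] 346 [99.0, 39.0, 38.0, 72.0, 67.0] 352 [24.0, 37.0, 38.0, 33.0, 23.0] 358 [23.0, 37.0, 38.0, 33.0, 21.0]
```

Request:
send_rows(
  targets=[
    [1,0,0,-0.03,0,0,0],
    [1,0,0,-0.03,0,0,0],
    [1,0,0,0,0,0,0],
    [1,0,0,0,0,0,0],
    [1,0,0,0,0,0,0],
    [1,0,0,0,0,0,0],
    [1,0,0,0,0,0,0],
    [1,0,0,0,0,0,0],
    [1,0,0,0,0,0,0],
    [1,0,0,0,0,0,0],
  ],
)

```text
time_s: 8.7
eef_pos: [482.3, 37.3, 128.2]
ee_rot: [-0.0, 0.047, 0.999, 0.0]
force: [0.4, 0.6, 0.1]
grip_width: -0.001
grip_force: 0.0
```

```bash
python3 - <<'E'
from h import *
p=ctrl.capture('wrist'); a=np.load('wa.npy'); b=p['img']
d=np.abs(a.astype(int)-b).max(2)
print('knob',[(r['score'],r['point']) for r in ctrl.landmark_of('crank_knob',p)], [(r['score'],r['extent']) for r in ctrl.boxes_of('crank_knob',p)])
for z in(55,101): print(proj(p,[482,37,z]))
im=np.hstack([cv2.resize(cv2.convertScaleAbs(x[200:400,220:420][...,::-1],alpha=1.6,beta=15),(400,400)) for x in (a,b)])
cv2.imwrite('pics/m4.png',im)
E
```

```text
knob [(0.62, [318.4, 251.6])] [(0.76, [306.4, 230.6, 27.8, 42.9])]
[321.05991603 238.96175546]
[321.2138012 261.2187808]
```

View pics/m4.png

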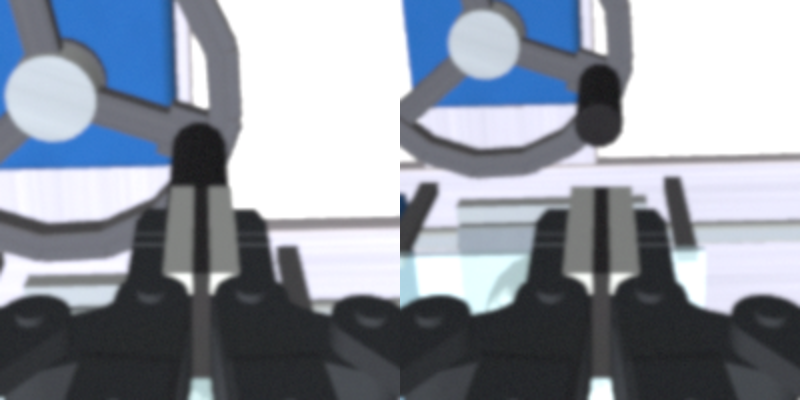

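```bash
python3 - <<'E'
from h import *
p=ctrl.capture('wrist')
for off in (0,5,11):
    c,d=ray(p,(320,293.5)); X=c+d*((482.3-off)-c[0])/d[0]; print('wrist tip off',off,X.round(1))
for n in('scene','side'):
    p=ctrl.capture(n); print(n)
    for z in range(50,200,6):
        u,v=proj(p,[482.3,37.3,z]).round().astype(int); print(z,(u,v),p['img'][v,u].tolist(),end='; ')
E
```

```text
wrist tip off 0 [482.3  36.2 145.2]
wrist tip off 5 [477.3  36.7 155.3]
wrist tip off 11 [471.3  37.3 167.4]
scene
50 (np.int64(312), np.int64(223)) [18, 22, 21]; 56 (np.int64(312), np.int64(221)) [18, 21, 18]; 62 (np.int64(312), np.int64(219)) [9, 7, 7]; 68 (np.int64(312), np.int64(218)) [16, 12, 15]; 74 (np.int64(312), np.int64(216)) [1, 9, 3]; 80 (np.int64(311), np.int64(214)) [8, 1, 9]; 86 (np.int64(311), np.int64(213)) [14, 9, 12]; 92 (np.int64(311), np.int64(211)) [14, 12, 15]; 98 (np.int64(311), np.int64(209)) [29, 29, 29]; 104 (np.int64(311), np.int64(208)) [49, 44, 46]; 110 (np.int64(311), np.int64(206)) [111, 107, 110]; 116 (np.int64(311), np.int64(204)) [126, 121, 123]; 122 (np.int64(311), np.int64(202)) [121, 117, 118]; 128 (np.int64(311), np.int64(201)) [124, 120, 122]; 134 (np.int64(311), np.int64(199)) [125, 122, 122]; 140 (np.int64(311), np.int64(197)) [123, 117, 120]; 146 (np.int64(311), np.int64(195)) [122, 119, 119]; 152 (np.int64(311), np.int64(193)) [110, 106, 108]; 158 (np.int64(311), np.int64(191)) [68, 65, 67]; 164 (np.int64(311), np.int64(190)) [61, 58, 59]; 
[... 771 characters left out ...]
 81]; 116 (np.int64(353), np.int64(258)) [50, 75, 124]; 122 (np.int64(353), np.int64(256)) [96, 106, 135]; 128 (np.int64(353), np.int64(254)) [162, 157, 163]; 134 (np.int64(353), np.int64(252)) [143, 137, 137]; 140 (np.int64(354), np.int64(250)) [62, 59, 62]; 146 (np.int64(354), np.int64(248)) [67, 65, 72]; 152 (np.int64(354), np.int64(246)) [79, 78, 82]; 158 (np.int64(354), np.int64(245)) [83, 81, 84]; 164 (np.int64(354), np.int64(242)) [21, 21, 24]; 170 (np.int64(354), np.int64(240)) [19, 19, 18]; 176 (np.int64(354), np.int64(238)) [22, 23, 23]; 182 (np.int64(355), np.int64(236)) [27, 27, 29]; 188 (np.int64(355), np.int64(234)) [15, 18, 20]; 194 (np.int64(355), np.int64(232)) [24, 17, 20];
```

The knob is the black cylinder at (320,250), and the finger ends (row 293) sit about 35 mm behind the reported TCP. The earlier closing was therefore above the knob. I'll go lower and grip again.

Request:
send_rows(
  targets=[
    [0,0,0,0,0,0,0],
    [0,0,0,0,0,0,0],
    [0,0,0,0,0,0,0],
    [0,0,0,0.03,0,0,0],
    [0,0,0,0.03,0,0,0],
    [0,0,0,0.016,0,0,0],
    [0,0,0,0.014,0,0,0],
    [0.3,0,0,0,0,0,0],
    [0.6,0,0,0,0,0,0],
    [1,0,0,0,0,0,0],
  ],
)

```text
time_s: 10.25
eef_pos: [482.7, 36.8, 38.9]
ee_rot: [0.001, 0.046, 0.999, -0.0]
force: [0.4, -4.2, 1.6]
grip_width: 0.181
grip_force: 24.5
```

```bash
python3 -c "
from h import *
plan([482.3,37.2,38],175)
s=ctrl.sense();print(s['grip_width'],s['grip_force'])"
```

```text
t 10.25 tcp [482.7  36.8  38.9] yaw 174.67 z-axis [ 0.001 -0.001 -1.   ] j [-0.17  0.42  1.81 -0.    0.92 -1.64] F [ 0.4 -4.2  1.6]
shift tool mm [0.5 0.4 0.9] az -0.0057
0.18113279599804907 24.534754157066345
```

Request:
send_rows(
  targets=[
    [1,0.014,0.0014,0,0,0,0],
    [1,0.0138,-0.003,0,0,0,0],
    [1,0.0122,-0.0071,0,0,0,0],
    [1,0.0094,-0.0105,0,0,0,0],
    [1,0.0057,-0.0129,0,0,0,0],
    [1,0.0014,-0.014,0,0,0,0],
    [1,-0.003,-0.0138,0,0,0,0],
    [1,-0.0071,-0.0122,0,0,0,0],
    [1,-0.0105,-0.0094,0,0,0,0],
    [1,-0.0129,-0.0057,0,0,0,0],
  ],
)

```text
time_s: 11.5
eef_pos: [451.0, -47.7, 38.9]
ee_rot: [-0.0, 0.047, 0.999, 0.0]
force: [-2.6, 8.0, 6.0]
grip_width: 0.17
grip_force: 25.9
```

```bash
python3 - <<'E'
from h import *
plan([451.3,-47.2,38],175)
s=ctrl.sense();print(s['grip_width'],s['grip_force'])
p=ctrl.capture('scene'); print([(r['score'],np.round(atz(p,r['point'],60))) for r in ctrl.landmark_of('socket',p)])
E
```

```text
t 11.5 tcp [451.  -47.7  38.9] yaw 174.64 z-axis [-0.001  0.    -1.   ] j [-0.36  0.36  1.89 -0.    0.89 -1.84] F [-2.6  8.   6. ]
shift tool mm [-0.2  0.5  0.9] az -0.0064
0.17026601624591817 25.919114649295807
[(0.64, array([603.,  55.,  60.]))]
```

Tracking well with low forces, so I'll do the other half turn.

Request:
send_rows(
  targets=[
    [1,-0.014,-0.0014,0,0,0,0],
    [1,-0.0138,0.003,0,0,0,0],
    [1,-0.0122,0.0071,0,0,0,0],
    [1,-0.0094,0.0105,0,0,0,0],
    [1,-0.0057,0.0129,0,0,0,0],
    [1,-0.0014,0.014,0,0,0,0],
    [1,0.003,0.0138,0,0,0,0],
    [1,0.0071,0.0122,0,0,0,0],
    [1,0.0105,0.0094,0,0,0,0],
    [1,0.0129,0.0057,0,0,0,0],
  ],
)

```text
time_s: 12.85
eef_pos: [482.8, 36.8, 38.9]
ee_rot: [0.002, 0.046, 0.999, -0.001]
force: [1.9, -8.4, 1.0]
grip_width: 0.18
grip_force: 25.6
```

```bash
python3 - <<'E'
from h import *
plan([482.3,37.2,38],175)
s=ctrl.sense();print(s['grip_width'],s['grip_force'])
for n in('scene','side'):
    p=ctrl.capture(n); print([(r['score'],np.round(atz(p,r['point'],60))) for r in ctrl.landmark_of('socket',p)])
E
```

```text
t 12.85 tcp [482.8  36.8  38.9] yaw 174.69 z-axis [ 0.003 -0.002 -1.   ] j [-0.17  0.42  1.81 -0.    0.91 -1.64] F [ 1.9 -8.4  1. ]
shift tool mm [0.5 0.3 0.9] az -0.0054
0.17974885131601404 25.60815542936325
[(0.6, array([600.,  99.,  60.]))]
[(0.59, array([606., 105.,  60.]))]
```

```bash
cat > circ.py <<'E'
from h import *
import sys
def rows(a0,step,n):
    R=pose()[2]
    for k in range(n):
        A=np.radians(a0+k*step);B=np.radians(a0+(k+1)*step)
        t=R.T@np.r_[45*np.cos(B)-45*np.cos(A),45*np.sin(B)-45*np.sin(A),0]
        print([1]+[round(float(x)/1000,4) for x in t[:2]])
rows(*map(float,sys.argv[1:3]),int(sys.argv[3]))
E
python3 circ.py 69.86 8 10; echo; python3 circ.py 149.86 3 14
```

```text
[1, 0.0062, 0.0012]
[1, 0.0063, 0.0003]
[1, 0.0063, -0.0006]
[1, 0.0061, -0.0014]
[1, 0.0059, -0.0023]
[1, 0.0055, -0.0031]
[1, 0.005, -0.0038]
[1, 0.0044, -0.0045]
[1, 0.0038, -0.005]
[1, 0.003, -0.0055]

[1, 0.0009, -0.0022]
[1, 0.0008, -0.0022]
[1, 0.0007, -0.0022]
[1, 0.0006, -0.0023]
[1, 0.0005, -0.0023]
[1, 0.0003, -0.0023]
[1, 0.0002, -0.0023]
[1, 0.0001, -0.0024]
[1, -0.0, -0.0024]
[1, -0.0002, -0.0024]
[1, -0.0003, -0.0023]
[1, -0.0004, -0.0023]
[1, -0.0005, -0.0023]
[1, -0.0006, -0.0023]
```

Request:
send_rows(
  targets=[
    [1,0.0062,0.0012,0,0,0,0],
    [1,0.0063,0.0003,0,0,0,0],
    [1,0.0063,-0.0006,0,0,0,0],
    [1,0.0061,-0.0014,0,0,0,0],
    [1,0.0059,-0.0023,0,0,0,0],
    [1,0.0055,-0.0031,0,0,0,0],
    [1,0.005,-0.0038,0,0,0,0],
    [1,0.0044,-0.0045,0,0,0,0],
    [1,0.0038,-0.005,0,0,0,0],
    [1,0.003,-0.0055,0,0,0,0],
  ],
)

```text
time_s: 14.3
eef_pos: [426.1, 19.0, 38.7]
ee_rot: [-0.001, 0.047, 0.999, 0.001]
force: [-5.5, 8.4, 17.7]
grip_width: 0.174
grip_force: 27.0
```

```bash
python3 - <<'E'
from h import *
s,p,R=pose(); a=np.arctan2(p[1]+5,p[0]-466.8);print(np.degrees(a),np.hypot(p[1]+5,p[0]-466.8),s['force'],s['grip_width'])
for n in('scene','side'):
    p=ctrl.capture(n); print([(r['score'],np.round(atz(p,r['point'],60))) for r in ctrl.landmark_of('socket',p)])
save(p,'side2.png')
E
```

```text
149.43504645033264 47.26935040209014 [-5.53122669  8.40157597 17.70657505] 0.17388509126857923
[(0.8, array([611., 120.,  60.]))]
[(0.81, array([605., 128.,  60.]))]
```

```bash
python3 - <<'E'
from h import *
p=ctrl.capture('scene'); q=ctrl.capture('side'); ims=[]
for c in (p,q):
    u,v=proj(c,[608,155,40]).round().astype(int)
    ims.append(cv2.resize(cv2.convertScaleAbs(c['img'][v-40:v+40,u-40:u+40][...,::-1],alpha=1.5,beta=10),(400,400),interpolation=cv2.INTER_CUBIC)); print(u,v)
    # 20 mm ruler along y at red stop
    print(proj(c,[608,155,20]),proj(c,[609.7,175,20]))
cv2.imwrite('pics/m5.png',np.hstack(ims))
E
```

```text
381 242
[380.41768943 247.2785703 ] [387.7902129  244.53920506]
277 310
[278.06787774 315.51753081] [273.79002339 323.3652508 ]
```

View pics/m5.png

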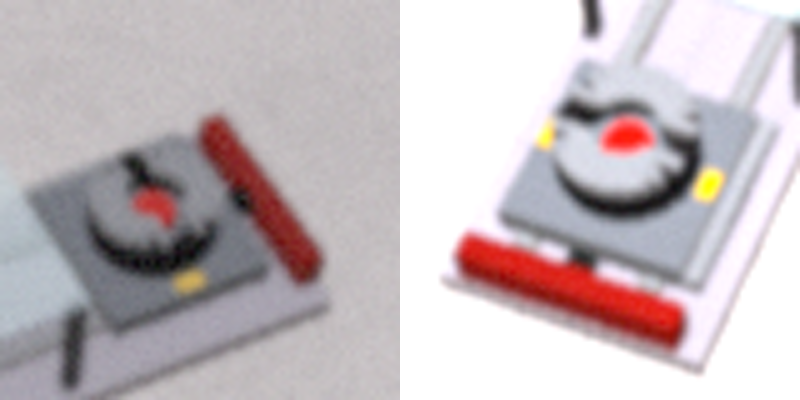

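The carriage is out and close to the stop, about 3–8 mm away at the black bumper. I'll go in small steps and watch the force.

Request:
send_rows(
  targets=[
    [1,0.0005,-0.0011,0,0,0,0],
    [1,0.0004,-0.0011,0,0,0,0],
    [1,0.0004,-0.0011,0,0,0,0],
    [1,0.0004,-0.0011,0,0,0,0],
    [1,0.0004,-0.0011,0,0,0,0],
    [1,0.0003,-0.0011,0,0,0,0],
    [1,0,0,0,0,0,0],
    [1,0,0,0,0,0,0],
    [1,0,0,0,0,0,0],
    [1,0,0,0,0,0,0],
  ],
)

```text
time_s: 15.85
eef_pos: [423.3, 13.7, 38.7]
ee_rot: [-0.001, 0.047, 0.999, 0.002]
force: [-3.2, 16.6, 17.9]
grip_width: 0.176
grip_force: 27.4
```

Request:
send_rows(
  targets=[
    [1,0.0003,-0.0011,0,0,0,0],
    [1,0.0003,-0.0011,0,0,0,0],
    [1,0.0002,-0.0011,0,0,0,0],
    [1,0.0002,-0.0011,0,0,0,0],
    [1,0,0,0,0,0,0],
    [1,0,0,0,0,0,0],
    [1,0,0,0,0,0,0],
    [1,0,0,0,0,0,0],
    [1,0,0,0,0,0,0],
    [1,0,0,0,0,0,0],
  ],
)

```text
time_s: 17.1
eef_pos: [422.9, 12.5, 38.8]
ee_rot: [0.0, 0.048, 0.999, 0.005]
force: [5.8, 41.1, 15.8]
grip_width: 0.178
grip_force: 29.2
```

```bash
python3 - <<'E'
from h import *
s,p,R=pose(); a=np.arctan2(p[1]+5,p[0]-466.8);print(np.degrees(a),np.hypot(p[1]+5,p[0]-466.8),s['force'],s['grip_width'],R[:,2])
for n in('scene','side'):
    p=ctrl.capture(n); print([(r['score'],np.round(atz(p,r['point'],60),1)) for r in ctrl.landmark_of('socket',p)])
E
```

```text
158.27458614755216 47.28891625320941 [ 5.7957939  41.10367904 15.79358201] 0.17759586823744872 [ 6.68032292e-04  9.92946488e-03 -9.99950479e-01]
[(0.94, array([600.9, 123.7,  60. ]))]
[(0.68, array([605.2, 132.2,  60. ]))]
```

The commanded move stalled and the force rose to 41 N, so the carriage is at the stop. I'll ease off, release and go above the rack.

Request:
send_rows(
  targets=[
    [1,0,0.003,0,0,0,0],
    [0,0,0,0,0,0,0],
    [0,0,0,0,0,0,0],
    [0,0,0,0,0,0,0],
    [0,0,0,-0.04,0,0,0],
    [0,0,0,-0.04,0,0,0],
    [0,0,0,-0.04,0,0,0],
    [0,-0.0235,-0.0489,0,0,0,0],
    [0,-0.0235,-0.0489,0,0,0,0],
    [0,-0.0235,-0.0489,0,0,0,0],
  ],
)

```text
time_s: 18.55
eef_pos: [480.3, -144.5, 158.1]
ee_rot: [-0.0, 0.047, 0.999, 0.0]
force: [0.6, 0.3, 0.3]
grip_width: 0.501
grip_force: 0.0
```

Request:
send_rows(
  targets=[
    [0,-0.0235,-0.0489,0,0,0,0],
    [0,-0.0235,-0.0489,0,0,0,0],
    [0,-0.0235,-0.0489,0,0,0,0],
    [0,-0.0235,-0.0489,0,0,0,0],
    [0,0,0,0,0,0,-0.16],
    [0,0,0,0,0,0,-0.16],
    [0,0,0,0,0,0,0],
    [0,0,0,0,0,0,0],
    [0,0,0,0,0,0,0],
    [0,0,0,0,0,0,0],
  ],
)

```text
time_s: 19.8
eef_pos: [555.6, -346.1, 158.2]
ee_rot: [0.0, -0.113, 0.994, -0.0]
force: [0.7, 0.2, -0.8]
grip_width: 0.499
grip_force: 0.0
```

```bash
python3 - <<'E'
from h import *
np.set_printoptions(precision=1,suppress=True)
plan([555,-340,80],193)
w=ctrl.capture('wrist'); save(w,'w3.png')
for q,z in (('head_center',47),('plug',0),('crank_knob',80),('socket',60)):
    for r in ctrl.landmark_of(q,w)[:3]: print(q,r['score'],np.array(r['point']),atz(w,r['point'],z))
sc=ctrl.capture('scene')
for q,z in (('crank_knob',80),('socket',60),('head_center',47)):
    for r in ctrl.landmark_of(q,sc)[:3]: print('scene',q,r['score'],np.array(r['point']),atz(sc,r['point'],z))
# orange pixels near head: wing top orientation
hsv=cv2.cvtColor(w['img'],cv2.COLOR_RGB2HSV); u0,v0=proj(w,[555,-340,60]); 
m=((hsv[...,0]>5)&(hsv[...,0]<18)&(hsv[...,1]>150)&(hsv[...,2]>60)).astype(np.uint8)
n,l,st,ce=cv2.connectedComponentsWithStats(m)
for i in range(1,n):
    if st[i,4]>150: print(st[i],ce[i],atz(w,ce[i],60))
E
```

```text
t 19.8 tcp [ 555.6 -346.1  158.2] yaw -167.05 z-axis [ 0. -0. -1.] j [-0.7  0.6  1.1  0.   1.4 -2.5] F [ 0.7  0.2 -0.8]
shift tool mm [-0.8  6.1 78.2] az -0.0009
head_center 0.95 [497.1 215.5] [ 513.2 -202.3   47. ]
head_center 0.75 [186.6 202.9] [ 561.  -460.5   47. ]
head_center 0.73 [325.8 227.8] [ 556.1 -341.6   47. ]
plug 0.89 [354.3 124.4] [ 468.  -334.8    0. ]
socket 0.35 [355.5 122.1] [ 467.7 -339.7   60. ]
scene crank_knob 0.55 [293.3 200.8] [422.4  20.6  80. ]
scene socket 0.69 [369.3 241.3] [605.4 121.9  60. ]
scene head_center 0.96 [121.7 341.5] [ 569.5 -458.2   47. ]
scene head_center 0.95 [223.6 271.9] [ 510.1 -204.6   47. ]
scene head_center 0.59 [174.4 312.9] [ 557.7 -339.4   47. ]
[ 454  169  114  100 7823] [506.7 218.3] [ 512.  -201.1   60. ]
[ 293  200   62   68 2998] [323.8 230.8] [ 555.4 -343.6   60. ]
[   0  331  131  136 4618] [ 54.6 380.5] [ 757.6 -560.5   60. ]
```

View pics/w3.png

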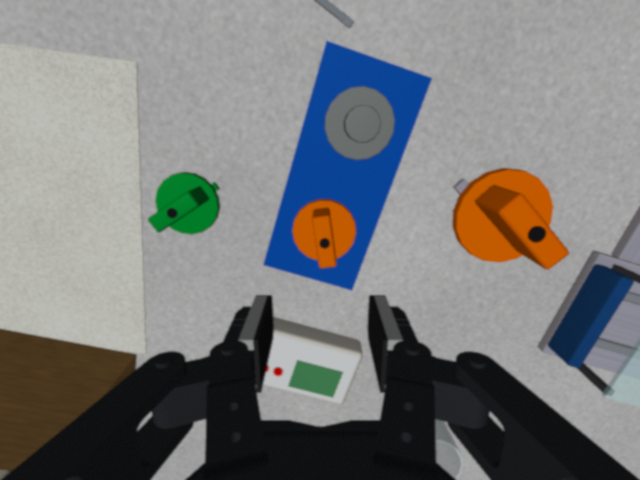

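The wrist view shows the small orange head at (324,231) in the rack with its wing running from (322,217) to (328,268). The plug is at (360,123). The green head at (187,203) and the large orange head at (505,215) are the look-alikes. The knob at the end of its run matches the stop position.

```bash
python3 - <<'E'
from h import *
np.set_printoptions(precision=2,suppress=True)
w=ctrl.capture('wrist'); im=w['img'].astype(int)
# top face is the brightest orange: segment
hsv=cv2.cvtColor(w['img'],cv2.COLOR_RGB2HSV)
for v in (212,222,232,242,252,262,266,270): print(v,w['img'][v,306:344:2,0].tolist())
P=[atz(w,p,83) for p in ((314,218),(319,268),(331,217),(336,267))]
for a,b in ((0,1),(2,3)): d=P[b]-P[a]; print(np.degrees(np.arctan2(d[1],d[0])),np.hypot(*d[:2]))
print('center',np.mean(P,0), 'thick',np.linalg.norm(P[0]-P[2]))
E
```

```text
212 [194, 194, 193, 169, 119, 109, 109, 108, 109, 108, 106, 107, 158, 193, 194, 194, 194, 195, 194]
222 [194, 194, 193, 187, 190, 194, 194, 194, 194, 194, 193, 184, 150, 181, 194, 194, 194, 194, 194]
232 [194, 194, 194, 190, 179, 191, 194, 194, 194, 194, 194, 193, 175, 152, 188, 194, 194, 194, 194]
242 [194, 193, 194, 194, 190, 186, 182, 96, 23, 21, 21, 60, 152, 159, 165, 192, 194, 194, 194]
252 [193, 194, 194, 194, 193, 182, 185, 193, 194, 194, 193, 194, 194, 184, 150, 181, 194, 194, 192]
262 [5, 8, 7, 9, 10, 29, 125, 187, 194, 194, 194, 194, 194, 193, 175, 105, 22, 9, 7]
266 [6, 9, 7, 7, 11, 13, 73, 163, 184, 181, 176, 167, 156, 149, 125, 62, 13, 6, 8]
270 [6, 10, 10, 9, 10, 10, 8, 10, 13, 11, 11, 11, 11, 6, 7, 8, 8, 6, 12]
18.144571067284083 40.378353993745876
19.002010587165795 40.36239079729933
center [ 558.17 -342.32   83.  ] thick 12.687048589116491
```

Request:
send_rows(
  targets=[
    [0,-0.0026,0.0036,0,0,0,0],
    [0,0,0,0,0,0,-0.105],
    [0,0,0,0.036,0,0,0],
    [0,0,0,0.036,0,0,0],
    [0,0,0,0.03,0,0,0],
    [0,0,0,0.02,0,0,0],
    [0,0,0,0.01,0,0,0],
    [0,0,0,0,0,0,0],
    [0.3,0,0,0,0,0,0],
    [0.3,0,0,0,0,0,0],
  ],
)

```text
time_s: 21.55
eef_pos: [557.6, -342.4, 27.1]
ee_rot: [0.0, -0.165, 0.986, -0.001]
force: [-0.8, 0.2, 0.2]
grip_width: 0.355
grip_force: 0.0
```

Request:
send_rows(
  targets=[
    [0.5,0,0,0,0,0,0],
    [0.6,0,0,0,0,0,0],
    [0.7,0,0,0,0,0,0],
    [1,0,0,0,0,0,0],
    [1,0,0,0,0,0,0],
    [1,0,0,0,0,0,0],
    [1,0,0,0,0,0,0],
    [1,0,0,0,0,0,0],
    [1,0,0,0,0,0,0],
    [1,0,0,0,0,0,0],
  ],
  squeeze=50,
)

```text
time_s: 22.8
eef_pos: [557.4, -342.2, 26.5]
ee_rot: [0.0, -0.165, 0.986, -0.0]
force: [-0.1, 1.4, 4.9]
grip_width: 0.149
grip_force: 49.4
```

```bash
python3 - <<'E'
from h import *
np.set_printoptions(precision=2,suppress=True)
plan([557.3,-342,26],199)
s=ctrl.sense();print(s['grip_width'],s['grip_force'],s['wrist_torque'])
E
```

```text
t 22.8 tcp [ 557.4 -342.2   26.5] yaw -160.99 z-axis [ 0. -0. -1.] j [-0.73  0.75  1.26 -0.    1.13 -2.63] F [-0.1  1.4  4.9]
shift tool mm [0.  0.3 0.5] az 0.0002
0.14866492869902262 49.38333034515381 [ 0.04  0.14 -0.02]
```

Request:
send_rows(
  targets=[
    [1,0,0,-0.02,0,0,0],
    [1,0,0,-0.044,0,0,0],
    [1,0,0,-0.05,0,0,0],
    [1,-0.03,0.0517,0,0,0,0],
    [1,-0.03,0.0517,0,0,0,0],
    [1,-0.03,0.0517,0,0,0,0],
    [1,-0.03,0.0517,0,0,0,0],
    [1,-0.03,0.0517,0,0,0,0],
    [1,-0.03,0.0517,0,0,0,0],
    [1,-0.03,0.0517,0,0,0,0],
  ],
)

```text
time_s: 24.05
eef_pos: [637.6, 70.5, 139.3]
ee_rot: [-0.001, -0.165, 0.986, 0.0]
force: [-0.1, 0.2, -1.6]
grip_width: 0.153
grip_force: 49.0
```

Request:
send_rows(
  targets=[
    [1,-0.03,0.0517,0,0,0,0],
    [1,0,0,0,0,0,0.14],
    [1,0,0,0,0,0,0.14],
    [1,0,0,0,0,0,0.139],
    [1,0,0,0,0,0,0],
    [1,0,0,0,0,0,0],
    [1,0,0,0,0,0,0],
    [1,0,0,0,0,0,0],
    [1,0,0,0,0,0,0],
    [1,0,0,0,0,0,0],
  ],
)

```text
time_s: 25.3
eef_pos: [649.5, 127.1, 140.2]
ee_rot: [0.0, 0.043, 0.999, 0.0]
force: [-0.0, -1.0, -1.5]
grip_width: 0.149
grip_force: 49.1
```

```bash
python3 - <<'E'
from h import *
np.set_printoptions(precision=1,suppress=True)
plan([606,127,140],175)
print(ctrl.sense()['grip_width'])
w=ctrl.capture('wrist'); save(w,'w4.png')
print('pred',proj(w,[606,127,60]))
for q,z in (('head_center',145),('socket',60)):
    for r in ctrl.landmark_of(q,w)[:3]: print(q,r['score'],np.array(r['point']),atz(w,r['point'],z))
    print([(r['score'],np.round(r['extent'])) for r in ctrl.boxes_of(q,w)])
for n in('scene','side'):
    p=ctrl.capture(n)
    print(n,[(r['score'],np.round(atz(p,r['point'],60),1)) for r in ctrl.landmark_of('socket',p)])
hsv=cv2.cvtColor(w['img'],cv2.COLOR_RGB2HSV)
for nm,lo,hi in (('yellow',22,34),('red',0,5)):
    m=((hsv[...,0]>=lo)&(hsv[...,0]<=hi)&(hsv[...,1]>130)&(hsv[...,2]>80)).astype(np.uint8)
    n,l,st,ce=cv2.connectedComponentsWithStats(m)
    for i in range(1,n):
        if st[i,4]>25: print(nm,st[i],ce[i],[atz(w,ce[i],z).round(1)[:2] for z in (30,48)])
E
```

```text
t 25.3 tcp [649.5 127.1 140.2] yaw 175.01 z-axis [ 0.  0. -1.] j [ 0.   0.7  1.1  0.   1.4 -1.5] F [-0.  -1.  -1.5]
shift tool mm [43.3 -3.9  0.2] az 0.0002
0.14938106484361277
pred [316.1 180.4]
[(0.88, array([268., 240., 110., 142.]))]
socket 0.9 [322.5 178.4] [605.  131.8  60. ]
[(0.56, array([267., 104., 110., 121.]))]
scene [(0.81, array([602.4, 127.5,  60. ]))]
side [(0.88, array([605.4, 129.4,  60. ]))]
yellow [311 120  18  11 176] [319.4 124.8] [array([567.5, 132.8]), array([567.6, 132.9])]
yellow [314 215  16   8  99] [321.3 218.5] [array([642.8, 127.7]), array([638.2, 128.1])]
yellow [453 416   8   7  27] [457.1 418.5] [array([868.1, 249.3]), array([849.5, 242.1])]
yellow [634 465   6  15  70] [636.9 472.2] [array([960.7, 449.2]), array([936.4, 429.6])]
red [ 380  106   23  124 2121] [391.1 166.1] [array([604.3, 187.8]), array([602. , 184.4])]
red [308 161  26  28 558] [320.4 174.7] [array([606.1, 130.2]), array([603.7, 130.4])]
red [451 355  69  48 812] [495.1 375.8] [array([817.7, 285. ]), array([802.3, 275.6])]
red [ 296  380   51   47 1241] [318.3 404.1] [array([837. , 107.5]), array([820.3, 109.1])]
red [439 401  18  16 131] [446.2 408.4] [array([854. , 237.7]), array([836.2, 231.2])]
red [411 434  30  31 204] [424.5 448.7] [array([906.1, 215.8]), array([885.1, 210.6])]
```

View pics/w4.png

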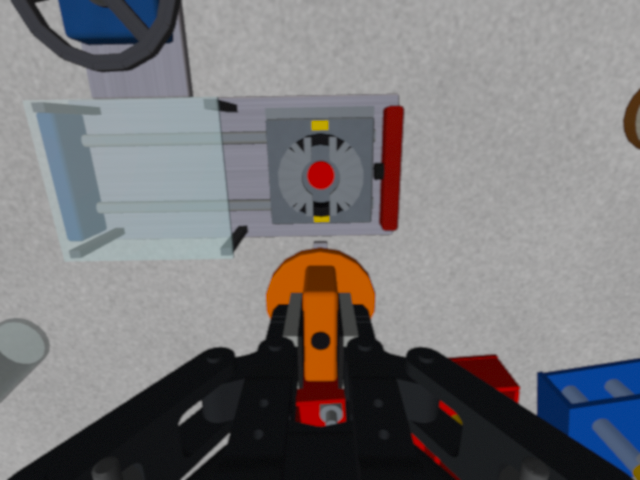

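The held wing lies along the slot line. The plunger is at (320,175), the yellow marks are at (319,125) and (321,218), and the carriage is against the bumper. I'll fit circles for the socket and the held flange.

```bash
cat > fit.py <<'E'
from h import *
from scipy.optimize import minimize
def fit(img,p,c0,z,r,arc=None,rng=6):
    """circle centre at height z: edge strength along projected radius"""
    th=np.radians(np.arange(0,360,2) if arc is None else arc)
    g=cv2.GaussianBlur(img.astype(np.float32),(0,0),1)
    def score(c):
        v=[]
        for rr in (r-1.2,r+1.2):
            q=np.array([proj(p,[c[0]+rr*np.cos(t),c[1]+rr*np.sin(t),z]) for t in th],np.float32)
            v.append(cv2.remap(g,q[:,0].reshape(-1,1),q[:,1].reshape(-1,1),cv2.INTER_LINEAR).ravel())
        return -np.abs(np.mean(v[0]-v[1]))
    G=[(score((c0[0]+a,c0[1]+b)),c0[0]+a,c0[1]+b) for a in np.arange(-rng,rng+.1,1.5) for b in np.arange(-rng,rng+.1,1.5)]
    b=min(G); m=minimize(score,b[1:],method='Nelder-Mead',options=dict(xatol=.05,initial_simplex=[(b[1],b[2]),(b[1]+1,b[2]),(b[1],b[2]+1)]))
    return m.x.round(2),round(-m.fun,1)
E
python3 - <<'E'
from fit import *
np.set_printoptions(precision=2,suppress=True)
w=ctrl.capture('wrist'); im=w['img']; gray=cv2.cvtColor(im,cv2.COLOR_RGB2GRAY)
print('tcp',pose()[1])
print('tube r31',fit(gray,w,(605,130.5),60,31))
print('tube r31 half toward +-y',fit(gray,w,(605,130.5),60,31,list(range(50,131,2))+list(range(230,311,2))))
print('plunger (red)',[fit(im[...,0].astype(int)-im[...,1],w,(605,130.5),z,r) for z,r in((48,12),(48,11))])
sat=im[...,0].astype(int)-im[...,2]
z=pose()[1][2]-15.5
print('flange',fit(sat,w,(648,127),z+42,27,range(120,241,2)),fit(sat,w,(648,127),z+38,27,range(120,241,2)))
m=(im[325:356,305:336].sum(2)<120).astype(np.uint8); n,l,st,ce=cv2.connectedComponentsWithStats(m)
for i in range(1,n): 
    if st[i,4]>60: c=ce[i]+[305,325]; print('dot',c,st[i],atz(w,c,z+72))
# yellow marks & slot line
a=atz(w,(319.4,124.8),30); print('slotline far mark', a)
for v in (137,141,145,205,209): print(v,gray[v,300:342:2].tolist())
E
```

```text
tcp [649.47 127.12 140.21]
tube r31 (array([602.41, 127.3 ]), np.float64(10.4))
tube r31 half toward +-y (array([604.25, 130.3 ]), np.float64(14.5))
plunger (red) [(array([604.87, 130.21]), np.float64(68.0)), (array([604.02, 130.27]), np.float64(116.0))]
flange (array([649.7 , 126.08]), np.float64(140.8)) (array([650.94, 125.85]), np.float64(139.5))
dot [320.16 340.36] [  7   8  17  16 231] [650.72 126.06 196.71]
slotline far mark [567.5  132.81  30.  ]
137 [92, 85, 85, 81, 80, 67, 29, 21, 23, 23, 23, 23, 23, 23, 48, 89, 95, 95, 80, 75, 89]
141 [23, 40, 98, 117, 117, 94, 35, 22, 20, 22, 20, 21, 21, 22, 57, 109, 117, 114, 79, 26, 21]
145 [27, 36, 92, 115, 117, 98, 50, 50, 61, 69, 77, 70, 61, 57, 69, 109, 117, 114, 79, 28, 51]
205 [116, 99, 60, 97, 116, 116, 89, 21, 8, 7, 7, 10, 9, 8, 35, 95, 116, 115, 90, 49, 96]
209 [73, 30, 33, 88, 115, 116, 90, 29, 21, 23, 20, 22, 21, 23, 38, 93, 116, 115, 90, 28, 29]
```

Request:
send_rows(
  targets=[
    [1,0,0,0.02,0,0,0],
    [1,0,0,0.02,0,0,0],
    [1,0,0,0.015,0,0,0],
    [1,0,0,0,0,0,0],
    [1,0,0,0,0,0,0],
    [1,0,0,0,0,0,0],
    [1,0,0,0,0,0,0],
    [1,0,0,0,0,0,0],
    [1,0,0,0,0,0,0],
    [1,0,0,0,0,0,0],
  ],
)

```text
time_s: 27.05
eef_pos: [649.5, 127.1, 85.2]
ee_rot: [0.0, 0.044, 0.999, 0.0]
force: [1.0, 0.2, -1.6]
grip_width: 0.15
grip_force: 49.1
```

```bash
python3 - <<'E'
from fit import *
np.set_printoptions(precision=2,suppress=True)
w=ctrl.capture('wrist'); im=w['img']; gray=cv2.cvtColor(im,cv2.COLOR_RGB2GRAY); save(w,'w5.png')
s,p,R=pose(); print('tcp',p)
L=lambda X:(R.T@(np.r_[X[:2],p[2]]-p))[:2]
arc=list(range(50,131,2))+list(range(230,311,2))
for nm,f in (('tube31',fit(gray,w,(605,130),60,31,arc)),('pl12',fit(im[...,0].astype(int)-im[...,1],w,(605,130),48,12)),('pl11',fit(im[...,0].astype(int)-im[...,1],w,(605,130),48,11))):
    print(nm,f,'tool',L(f[0]))
m=(im[325:356,305:336].sum(2)<120).astype(np.uint8); n,l,st,ce=cv2.connectedComponentsWithStats(m)
for i in range(1,n): 
    if st[i,4]>60: c=ce[i]+[305,325]; X=atz(w,c,p[2]-15.5+72); print('dot',c,X,'tool',L(X))
r=im[...,0].astype(int)-im[...,1]; r=(r>60).astype(np.uint8); n,l,st,ce=cv2.connectedComponentsWithStats(r[:280])
for i in range(1,n):
    if st[i,4]>100: print('red',st[i],ce[i],atz(w,ce[i],48),'tool',L(atz(w,ce[i],48)))
v0=int(proj(w,[584,132,60])[1]);v1=int(proj(w,[625,129,60])[1])
for v in (v0,v1): print(v,gray[v,300:342].tolist())
E
```

```text
tcp [649.44 127.12  85.18]
tube31 (array([604.39, 130.26]), np.float64(16.9)) tool [45.15 -0.8 ]
pl12 (array([603.93, 131.65]), np.float64(74.5)) tool [45.73  0.55]
pl11 (array([604.  , 130.29]), np.float64(136.5)) tool [45.54 -0.8 ]
dot [320.11 340.26] [650.69 126.04 141.68] tool [-1.34 -0.97]
red [ 392  101   31  151 3363] [406.8  173.85] [600.75 183.51  48.  ] tool [53.41 51.93]
red [304 169  34  36 957] [320.37 186.63] [603.86 130.32  48.  ] tool [45.68 -0.78]
red [ 271  251   99   29 1749] [319.39 266.23] [656.47 125.    48.  ] tool [-7.19 -1.5 ]
154 [106, 117, 120, 119, 120, 119, 120, 117, 108, 98, 97, 98, 100, 99, 99, 98, 98, 98, 98, 98, 98, 98, 98, 98, 99, 99, 99, 98, 98, 98, 100, 107, 116, 119, 119, 121, 120, 121, 119, 113, 94, 63]
224 [62, 65, 90, 111, 120, 119, 120, 120, 119, 113, 93, 56, 21, 8, 4, 8, 6, 8, 5, 8, 7, 8, 10, 6, 7, 10, 11, 5, 11, 14, 26, 56, 89, 112, 119, 120, 120, 120, 120, 113, 93, 61]
```

Request:
send_rows(
  targets=[
    [1,0.0231,0.0001,0,0,0,0],
    [1,0.0231,0.0001,0,0,0,0],
    [1,0,0,0,0,0,0],
    [1,0,0,0,0,0,0],
    [1,0,0,0.004,0,0,0],
    [1,0,0,0.003,0,0,0],
    [1,0,0,0.003,0,0,0],
    [1,0,0,0.002,0,0,0],
    [1,0,0,0,0,0,0],
    [1,0,0,0,0,0,0],
  ],
)

```text
time_s: 28.35
eef_pos: [603.5, 131.3, 73.3]
ee_rot: [0.0, 0.044, 0.999, 0.0]
force: [0.6, -0.6, -1.6]
grip_width: 0.149
grip_force: 49.1
```

Request:
send_rows(
  targets=[
    [1,0,0,0.001,0,0,0],
    [1,0,0,0.001,0,0,0],
    [1,0,0,0.001,0,0,0],
    [1,0,0,0.001,0,0,0],
    [1,0,0,0,0,0,0],
    [1,0,0,0,0,0,0],
    [1,0,0,0,0,0,0],
    [1,0,0,0,0,0,0],
    [1,0,0,0,0,0,0],
    [1,0,0,0,0,0,0],
  ],
)

```text
time_s: 29.6
eef_pos: [603.5, 131.3, 69.2]
ee_rot: [0.0, 0.044, 0.999, 0.0]
force: [0.4, 0.1, -1.8]
grip_width: 0.148
grip_force: 49.1
```

Request:
send_rows(
  targets=[
    [1,0,0,0.0015,0,0,0],
    [1,0,0,0.0015,0,0,0],
    [1,0,0,0.0015,0,0,0],
    [1,0,0,0.0015,0,0,0],
    [1,0,0,0.0015,0,0,0],
    [1,0,0,0.0015,0,0,0],
    [1,0,0,0,0,0,0],
    [1,0,0,0,0,0,0],
    [1,0,0,0,0,0,0],
    [1,0,0,0,0,0,0],
  ],
)

```text
time_s: 30.85
eef_pos: [603.5, 131.3, 60.3]
ee_rot: [0.0, 0.044, 0.999, 0.0]
force: [-1.3, 0.5, 3.0]
grip_width: 0.148
grip_force: 49.7
```

Request:
send_rows(
  targets=[
    [1,0,0,0.0015,0,0,0],
    [1,0,0,0.0015,0,0,0],
    [1,0,0,0.0015,0,0,0],
    [1,0,0,0.0015,0,0,0],
    [1,0,0,0.001,0,0,0],
    [1,0,0,0.001,0,0,0],
    [1,0,0,0.0005,0,0,0],
    [1,0,0,0,0,0,0],
    [1,0,0,0,0,0,0],
    [1,0,0,0,0,0,0],
  ],
  squeeze=70,
)

```text
time_s: 32.1
eef_pos: [603.7, 131.4, 52.4]
ee_rot: [0.0, 0.044, 0.999, 0.0]
force: [-3.9, -0.7, 9.5]
grip_width: 0.144
grip_force: 74.4
```

Request:
send_rows(
  targets=[
    [1,0,0,0,0,0,0.08],
    [1,0,0,0,0,0,0.1],
    [1,0,0,0,0,0,0.1],
    [1,0,0,0,0,0,0.1],
    [1,0,0,0,0,0,0.1],
    [1,0,0,0,0,0,0.1],
    [1,0,0,0,0,0,0.1],
    [1,0,0,0,0,0,0.1],
    [1,0,0,0,0,0,0],
    [1,0,0,0,0,0,0],
  ],
)

```text
time_s: 33.35
eef_pos: [604.6, 131.4, 52.8]
ee_rot: [0.001, 0.42, 0.907, 0.001]
force: [-0.4, -0.4, 9.0]
grip_width: 0.145
grip_force: 74.5
```

```bash
python3 -c "
from h import *
plan([603.5,131.3,51.5],80)
s=ctrl.sense();print(s['grip_width'],s['grip_force'],s['wrist_torque'].round(2))"
```

```text
t 33.35 tcp [604.6 131.4  52.8] yaw 130.31 z-axis [ 0.003  0.    -1.   ] j [ 0.02  0.65  1.37  0.    1.12 -0.68] F [-0.4 -0.4  9. ]
shift tool mm [ 0.6 -0.9  1.3] az 0.878
0.14504214457112113 74.52202677726746 [0.07 0.02 0.  ]
```

Request:
send_rows(
  targets=[
    [1,0,0,0,0,0,0.1],
    [1,0,0,0,0,0,0.1],
    [1,0,0,0,0,0,0.1],
    [1,0,0,0,0,0,0.1],
    [1,0,0,0,0,0,0.1],
    [1,0,0,0,0,0,0.1],
    [1,0,0,0,0,0,0.1],
    [1,0,0,0,0,0,0.1],
    [1,0,0,0,0,0,0.08],
    [1,0,0,0.0005,0,0,0],
  ],
)

```text
time_s: 34.6
eef_pos: [604.7, 131.4, 52.4]
ee_rot: [0.001, 0.767, 0.642, 0.001]
force: [-0.5, 0.6, 9.9]
grip_width: 0.143
grip_force: 74.5
```

Request:
send_rows(
  targets=[
    [1,0,0,0.0005,0,0,0],
    [1,0,0,0.0005,0,0,0],
    [1,0,0,0,0,0,0],
    [1,0,0,0,0,0,0],
    [1,0,0,0,0,0,0],
    [1,0,0,0,0,0,0],
    [1,0,0,0,0,0,0],
    [1,0,0,0,0,0,0],
    [1,0,0,0,0,0,0],
    [1,0,0,0,0,0,0],
  ],
)

```text
time_s: 35.85
eef_pos: [604.7, 131.4, 51.5]
ee_rot: [0.001, 0.767, 0.642, 0.001]
force: [-0.9, -0.3, 10.9]
grip_width: 0.141
grip_force: 74.7
```

```bash
python3 -c "
from h import *
plan([603.5,131.3,51.5],80)
s=ctrl.sense();print(s['grip_width'],s['grip_force'],s['wrist_torque'].round(2))"
```

```text
t 35.85 tcp [604.7 131.4  51.5] yaw 79.88 z-axis [ 0.004  0.    -1.   ] j [0.02 0.65 1.37 0.   1.12 0.2 ] F [-0.9 -0.3 10.9]
shift tool mm [-0.3 -1.1  0. ] az -0.002
0.1411420723303138 74.72844243049622 [ 0.01  0.13 -0.06]
```

Request:
send_rows(
  targets=[
    [1,0,0,0.0005,0,0,0],
    [1,0,0,0.0005,0,0,0],
    [1,0,0,0,0,0,0],
    [1,0,0,0,0,0,0],
    [1,0,0,0,0,0,0],
    [1,0,0,0,0,0,0],
    [1,0,0,0,0,0,0],
    [1,0,0,0,0,0,0],
    [1,0,0,0,0,0,0],
    [1,0,0,0,0,0,0],
  ],
)

```text
time_s: 37.1
eef_pos: [604.8, 131.4, 51.4]
ee_rot: [0.001, 0.767, 0.642, 0.002]
force: [-2.4, 0.1, 17.3]
grip_width: 0.144
grip_force: 75.7
```

Plunger bottomed: the force jumped with no further travel. Quick check of the carriage, then I'll hand in.

```bash
python3 - <<'E'
from h import *
np.set_printoptions(precision=1,suppress=True)
p=ctrl.capture('scene')
for q,z in (('crank_knob',80),('head_center',72),('plug',0),('beaker',0),('bottle',0)):
    print(q,[(round(r['score'],2),atz(p,r['point'],z)[:2]) for r in ctrl.landmark_of(q,p)[:3]])
s,pp,R=pose(); print(pp,np.degrees(np.arctan2(R[1,0],R[0,0])),s['force'],s['grip_force'])
print(ctrl.finish_job())
E
```

```text
crank_knob [(0.67, array([425.4,  17.9]))]
head_center [(0.75, array([596.6, 133.8])), (0.62, array([ 585.8, -456. ])), (0.57, array([ 526.1, -210.5]))]
plug [(0.95, array([ 467.1, -332.2]))]
beaker [(0.95, array([ 750.6, -193.7]))]
bottle [(0.92, array([576.6, 420.9])), (0.6, array([353.5,  54.9]))]
[604.8 131.4  51.4] 79.8944576065727 [-3.4  0.7 16.7] 75.68576574325562
the job is handed in; nothing more can be done
None
```

The job is handed in: I wound the carriage to the red stop, then put the rack's orange head in the socket, pressed it until the spring bottomed and turned it about 95° clockwise. The arm still grips and presses it home, at about 37 s by the robot's clock.

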